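Wipe the chips off the marking-off plate

TASK

Take the scraper block by its orange handle and wipe both brass chips off the dark steel plate into the grey gutter at the plate's end; do not touch the chips with the gripper. Then stand the scraper upright on the bench again, clear of the plate and gutter.

Things in the scene. Friction and masses are not known exactly. Their poses are not given: they have to be found in the camera images.
- plate: Fixed plate, turned up to 20 degrees. Origin under the deck's middle at bench height, z up. Dark steel deck, no rims: x -75 to 75 mm, y -90 to 90, flat top at z = 32. Grey chip gutter along its -y end (the robot's right): inside x -83 to 83, y -90 to -152, floor at z = 8, walls 26 high. Wipe towards the plate's -y.
- scraper: Loose scraper block on the bench left of the plate, 0.15 to 0.31 kg. Origin at the centre of its underside, z up. Black foot 110 mm along x, 36 along y, 19 high, rubber lip below; on it an orange rib handle 84 along x, 24 thick along y, 19 to 65 mm high: pinch it from above across y. The foot's long faces (y = -18, +18) push the chips.
- chip_1: Loose bent brass chip, about 20 x 15 x 9 mm, 20 g, on the deck, on the robot's side (-x) of the plate's y axis and within 35 mm of it, y between -45 and 20 mm in the plate's frame. Origin at the centre of its underside.
- chip_2: Loose bent brass chip like chip_1, on the far side (+x) of the plate's y axis and within 35 mm of it, y between -45 and 20 mm: one straight wipe takes both, and the deck beyond y = 35 is free to set the scraper on. Origin at the centre of its underside.
There are look-alikes about, which are no part of the job. What is shaped like the scraper but turquoise is not meant. Leave any red look-alike of the chip_2 alone.

How it is judged:
On the way, in this order (a step that is already met when the one before it is completed fails the run):
1. the held scraper is set on the deck, behind the chips (contact force between the fingers and scraper above 1 N and z of scraper in the frame of plate below 0.04 m and x of scraper in the frame of plate between -0.06 and 0.06 m and y of scraper in the frame of plate between -0.04 and 0.11 m), for 0.1 s.
2. with the scraper still held at the gutter end of the deck, both chips are in the gutter (contact force between the fingers and scraper above 1 N and y of scraper in the frame of plate below -0.04 m and x of chip_1 in the frame of plate between -0.087 and 0.087 m and y of chip_1 in the frame of plate between -0.156 and -0.086 m and z of chip_1 in the frame of plate between -0.005 and 0.028 m and x of chip_2 in the frame of plate between -0.087 and 0.087 m and y of chip_2 in the frame of plate between -0.156 and -0.086 m and z of chip_2 in the frame of plate between -0.005 and 0.028 m), for 0.1 s.
At the end, for the whole second after the job is handed in: Both chips lie at rest in the gutter (inside its walls, below the deck's top) and the scraper stands at rest on the bench top itself, upright within 10 degrees, its underside within 6 mm of the bench (x of chip_1 in the frame of plate between -0.087 and 0.087 m and y of chip_1 in the frame of plate between -0.156 and -0.086 m and z of chip_1 in the frame of plate between -0.005 and 0.028 m and x of chip_2 in the frame of plate between -0.087 and 0.087 m and y of chip_2 in the frame of plate between -0.156 and -0.086 m and z of chip_2 in the frame of plate between -0.005 and 0.028 m and linear speed of each of chip_1, chip_2, scraper below 0.03 m/s and height (world z) of scraper between -0.006 and 0.006 m and angle between scraper's own z axis and vertical below 0.17 rad); the robot touches nothing.
It fails at once if the gripper touches a chip (contact force between the fingers and chip_1 above 0.5 N or contact force between the fingers and chip_2 above 0.5 N).
It also fails if it takes over 45 s, if anything falls off the work surface, if the arm or the gripper's body presses on something with over 40 N, if the wrist force passes 120 N, or if a joint passes its speed limit or range.

ROBOT

A 6-joint arm with a two-finger parallel gripper is mounted at the origin on a cart in front of the work surface, level with it; the furniture and walls round the work are solid. World frame = base frame: x ahead of the robot, y to its left, z up, the work surface at z = 0. Lengths are in m, angles in rad, forces in N, time in s.
With the tool pointing down it reaches from about 0.275 to 0.75 m from the base axis. Payload 10.2 kg.
Tool frame: the origin (TCP) lies at the very end of the fingers, on their centre line; the grasp point (between the pads) lies 19 mm behind it; z points along the fingers, y is the direction in which the jaws open and shut (so a half turn about z gives the same grasp; the last joint's range is limited). The gripper opens to 88 mm and grips with 3 to 60 N. Pads are 18 mm wide; open, the fingers measure 123 mm over their backs; the gripper's body (75 mm by 187 mm) begins 45 mm behind the grasp point.
Start: joints at [1.066, 0.313, 1.498, -0, 1.331, -0.223], TCP at [0.146, 0.504, 0.217] pointing down, gripper open.
Joint ranges: [-2.94, 2.94], [-0.97, 2.17], [0.19, 2.56], [-1.23, 4.37], [0.02, 3.11], [-2.88, 2.88]. Speed limits (rad/s): [2.39, 2.39, 3.01, 3.14, 3.14, 3.14].

INTERFACE

Orientations are given as [roll, pitch, yaw] about the fixed x, y, z axes, in that order (R = Rz(yaw) Ry(pitch) Rx(roll)).
In Python, from plant import telemetry, eyes, workorder gives the robot as it stands. The module is installed in compiled form; this text tells all that it offers.
- The arm moves only by the tool servo_tool, never from a script. Its argument "motion" is a list of rows, each a list of 3 entries, a list of its own where there are three numbers: the shift along the tool's x, y, z in m, then the turn, a rotation vector about the tool's x, y, z in degrees, then the gripper command: -1 is fully open, 1 is shut, values between are in proportion. A call has 1 to 12 rows; each row shifts and turns the commanded pose from where the row before left it, along the tool's axes as they then stand; what a row does not reach is not made up. A row lasts 1/8 s, in which the tool goes at most 62.5 mm and 10.7 degrees, less where a joint would pass 70% of its speed; a pose out of reach is approached as far as the arm can. A call with a gripper value outside its range is refused whole. The fingers move at their own pace and stop on an object; "force" is the grip in N (left out, the last holds). Time passes only in rows, so rows that do not move let the fingers close. It gives the time, the measured TCP pose, the force and the opening at its end, in the units of the state.
- telemetry.get_state(): the state, without advancing time (a new reading comes with each control period).
- eyes.camera(name): name is "scene" or "side" or "wrist"; returns a dict with "frame" (400x640x3 uint8, blue, green, red), "depth" (400x640 float32, m along the optical axis (not along the pixel's ray), 0 where there is no reading), "camera_matrix" (3x3 intrinsics, pixels), "R" (3x3) and "t" (3): a world point X has camera coordinates R X + t; the wrist camera has in their place "tool_from_camera" (4x4, takes a point from camera to tool coordinates, whose origin is the TCP and whose axes are the flange's). Camera axes: x right, y down, z forward; pixel columns grow to the right and rows downward; lengths in m; the calibration is good to about 2 mm. A picture is of the moment at which its call begins: read the wrist's pose just before it.
- workorder.job_done(): hands the job in, once; it reports no verdict.
The state is a dict: "t": time; "joints": joint angles; "dq": joint speeds; "joint_torque": joint torques, N m; "tool_pos": TCP position; "orientation": TCP orientation; "force": force on the tool from outside, world axes, zero at the start; "moment": the same for the moment, N m; "gripper_width": finger opening in m.
Only numpy, scipy, OpenCV 4.12 (cv2) and the standard library are available. Lean on these libraries where they do the work, as an engineer would, in place of code of your own. Each camera call takes 0.05 s, during which the arm holds its last target.

## Working session

There is one attempt and no reset: what is moved stays moved. The work goes in short steps, Python scripts to look and compute and a tool call to move; the robot and the scene stay as the last step left them, time stands still between calls to the robot, and variables do not carry over. Pictures are saved under pics/ and viewed, and the job is handed in when it is done.

Besides the shell and the picture viewer there is one more tool, called after "Call:" by a JSON object that holds its "method" and its "body", one argument or row to a line. servo_tool: Moves the arm, as the interface text tells. Its arguments: {"type":"object","properties":{"motion":{"type":"array"},"force":{"type":"number"}},"required":["motion"]}

```bash
mkdir -p pics
cat > h.py <<'E'
import numpy as np, cv2
from plant import telemetry, eyes, workorder
from scipy.spatial.transform import Rotation as Ro
def cam(n):
    s=telemetry.get_state(); c=eyes.camera(n)
    if n=='wrist':
        T=np.eye(4);T[:3,:3]=Ro.from_euler('xyz',s['orientation']).as_matrix();T[:3,3]=s['tool_pos']
        W=T@np.array(c['tool_from_camera']); R=W[:3,:3].T; t=-R@W[:3,3]
    else: R=np.array(c['R']);t=np.array(c['t'])
    return c['frame'],c['depth'],np.array(c['camera_matrix']),R,t
def ray(uv,K,R,t,z):
    uv=np.atleast_2d(uv).astype(float)
    d=np.c_[uv,np.ones(len(uv))]@np.linalg.inv(K).T@R
    o=-R.T@t
    return o+d*((z-o[2])/d[:,2])[:,None]
def cloud(D,K,R,t):
    v,u=np.nonzero(D>0);z=D[v,u]
    P=(np.c_[u,v,np.ones(len(u))]*z[:,None])@np.linalg.inv(K).T
    return u,v,(P-t)@R
E
python3 - <<'E'
from h import *
s=telemetry.get_state();print({k:np.round(v,3).tolist() for k,v in s.items()})
for n in ['scene','side','wrist']:
    f,D,K,R,t=cam(n);cv2.imwrite(f'pics/{n}0.png',f);print(n,K.tolist(),np.round(-R.T@t,3),(D>0).mean())
    np.savez(f'{n}0.npz',f=f,D=D,K=K,R=R,t=t)
E
```

```text
{'t': 0.0, 'joints': [1.066, 0.313, 1.498, -0.0, 1.331, -0.223], 'dq': [0.001, 0.001, 0.001, -0.001, 0.002, -0.001], 'joint_torque': [-0.001, -40.22, -25.227, 0.069, 0.035, -0.0], 'tool_pos': [0.146, 0.504, 0.217], 'orientation': [-3.14, -0.0, 2.86], 'force': [0.152, -0.666, 0.226], 'moment': [-0.023, -0.014, 0.009], 'gripper_width': 0.088}
scene [[457.95874102720785, 0.0, 322.63476198929254], [0.0, 457.95874102720785, 202.16376786642292], [0.0, 0.0, 1.0]] [ 0.193 -0.441  0.568] 0.9961015625
side [[367.8090774030436, 0.0, 313.1908964195974], [0.0, 367.8090774030436, 201.0093148305407], [0.0, 0.0, 1.0]] [ 0.232 -0.565  0.369] 0.99598046875
wrist [[305.0965426589332, 0.0, 321.769990483722], [0.0, 305.0965426589332, 196.8224385427444], [0.0, 0.0, 1.0]] [0.068 0.527 0.385] 0.99576953125
```

View pics/scene0.png

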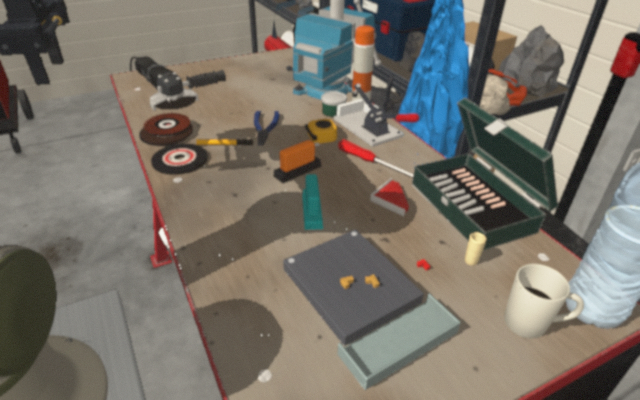

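View pics/side0.png

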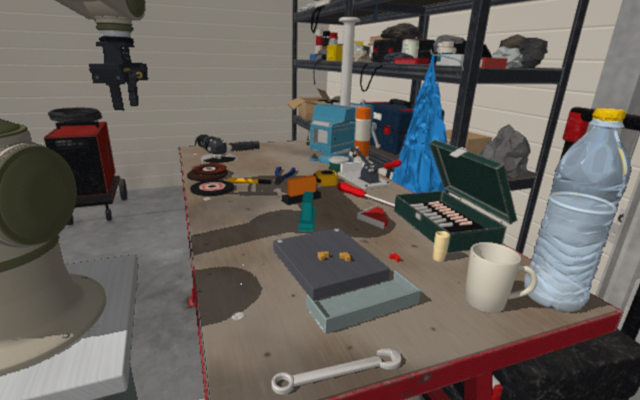

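View pics/wrist0.png

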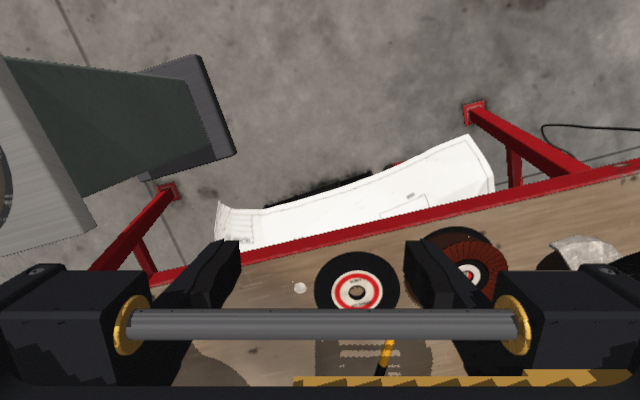

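The scene view shows:
- orange-handled scraper at about (297,160)
- turquoise look-alike at (312,203)
- two brass chips at (347,282) and (373,281) on the dark plate
- red look-alike chip at (424,265)
- gutter at about (400,340)

The orange block on a black foot fits the scraper, and the two brass chips on the deck fit chip_1 and chip_2. Next I measure from both views and crop to confirm.

```bash
cat > m.py <<'E'
from h import *
def blobs(n,lo,hi,amin=15):
    d=np.load(f'{n}0.npz');f,D,K,R,t=[d[k] for k in 'fDKRt']
    hsv=cv2.cvtColor(f,cv2.COLOR_BGR2HSV);m=cv2.inRange(hsv,lo,hi)
    nn,l,st,c=cv2.connectedComponentsWithStats(m)
    u,v,P=cloud(D,K,R,t)
    for i in range(1,nn):
        if st[i,4]>=amin:
            s=l[v,u]==i;p=P[s]
            if len(p)and p[:,2].max()<.2: print(n,c[i].round(1),st[i],'med',np.median(p,0).round(4),'lo',np.percentile(p,3,0).round(4),'hi',np.percentile(p,97,0).round(4))
for n in ['scene','side']:
    print('orange');blobs(n,(5,150,60),(18,255,255))
    print('brass');blobs(n,(16,120,80),(30,255,255),8)
    d=np.load(f'{n}0.npz')
    u,v,P=cloud(d['D'],d['K'],d['R'],d['t'])
    s=(abs(P[:,2]-.032)<.006)&(P[:,0]>.2)&(P[:,0]<.6)&(abs(P[:,1])<.25)
    print(n,'deck pts',s.sum(),np.median(P[s],0),cv2.minAreaRect((P[s][:,:2]*1000).astype(np.float32)))
    m=np.zeros(d['D'].shape,np.uint8);m[v[s],u[s]]=255
    cv2.imwrite(f'pics/deck_{n}.png',m)
    f=d['f'];x0,y0=(230,120) if n=='scene' else (230,150)
    cv2.imwrite(f'pics/crop_{n}.png',cv2.resize(f[y0:y0+190,x0:x0+240],None,fx=3,fy=3,interpolation=cv2.INTER_CUBIC))
E
python3 m.py
```

```text
orange
scene [495.7  72.2] [489  69  15   8  60] med [ 1.4863  0.6402 -0.0344] lo [ 1.4728  0.6162 -0.0429] hi [ 1.5227  0.6761 -0.0288]
scene [362.2  80.5] [353  72  19  20 241] med [0.8542 0.5362 0.0863] lo [0.8379 0.5299 0.0598] hi [0.8753 0.56   0.1051]
scene [516.6  94.2] [508  82  19  24 287] med [ 1.4409  0.4852 -0.0499] lo [ 1.3897  0.4627 -0.0707] hi [ 1.4995  0.5785 -0.04  ]
scene [170.1 124.4] [146 114  43  20 297] med [0.3655 0.6349 0.0224] lo [0.3042 0.6019 0.0203] hi [0.3971 0.6909 0.0245]
scene [158.9 117.3] [155 116   9   4  18] med [0.3393 0.69   0.0228] lo [0.3305 0.6801 0.0198] hi [0.3498 0.6976 0.0254]
scene [297.3 155.2] [280 135  35  37 802] med [0.5568 0.3257 0.0489] lo [0.52   0.3168 0.0172] hi [0.603  0.4284 0.0661]
scene [346.3 281. ] [341 277  12  10  62] med [ 0.4678 -0.0305  0.0406] lo [ 0.4611 -0.0377  0.0369] hi [ 0.4789 -0.0247  0.0426]
scene [371.7 280.2] [366 276  13  10  57] med [ 0.5046 -0.0454  0.0408] lo [ 0.499  -0.0578  0.0373] hi [ 0.5112 -0.0397  0.0422]
brass
scene [323.1 131.6] [308 119  30  25 513] med [0.6764 0.4245 0.0292] lo [0.6505 0.4
[... 1051 characters left out ...]
  0.0345] hi [ 0.5116 -0.0428  0.0412]
brass
side [327.2 178.5] [315 170  23  17 267] med [0.6764 0.419  0.0236] lo [0.6518 0.4117 0.0016] hi [0.7149 0.4746 0.0346]
side [242.3 180.1] [227 177  31   7 153] med [0.4358 0.5268 0.008 ] lo [ 0.3949  0.5026 -0.0008] hi [0.476  0.5835 0.0138]
side [322.8 254.9] [318 251  11   9  77] med [ 0.4683 -0.0329  0.0393] lo [ 0.4611 -0.0403  0.0322] hi [ 0.4806 -0.0098  0.0413]
side [344.9 256. ] [339 252  12   9  77] med [ 0.5047 -0.0483  0.0393] lo [ 0.4973 -0.0604  0.0317] hi [ 0.5189 -0.0255  0.0412]
side deck pts 4265 [ 0.47815111 -0.04206383  0.03159784] ((479.7882995605469, -5.0396728515625), (172.2711944580078, 344.0785217285156), 5.50980806350708)
```

View pics/deck_scene.png

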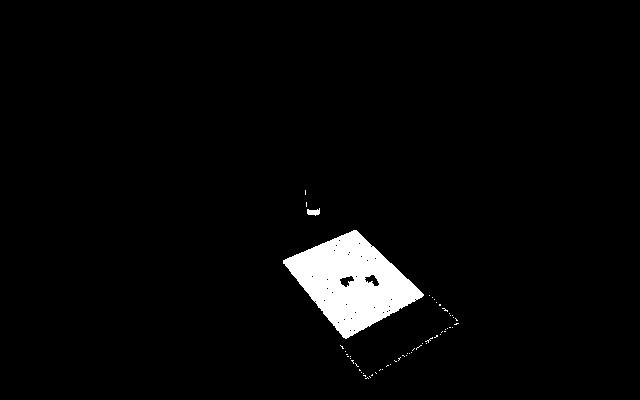

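View pics/crop_scene.png

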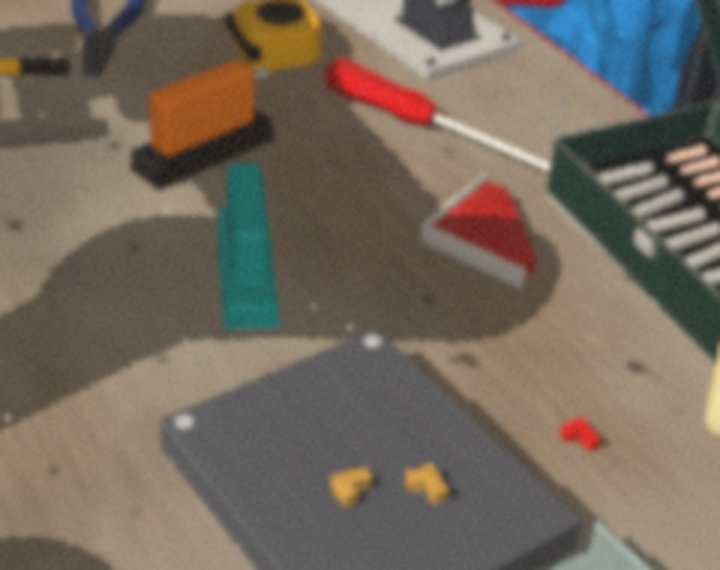

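The crop confirms it: the orange rib on a black foot is the scraper. The turquoise one is narrower and lies between it and the plate, and the red chip is off the plate. Now the exact poses.

```bash
cat > m2.py <<'E'
from h import *
def rect(p):
    (c,wh,a)=cv2.minAreaRect((p*1000).astype(np.float32)); b=cv2.boxPoints((c,wh,a))
    e=[b[1]-b[0],b[2]-b[1]];e=max(e,key=np.linalg.norm)
    return np.round(c,1),np.round(wh,1),round(np.degrees(np.arctan2(e[1],e[0]))%180,1)
for n in ['scene','side']:
    d=np.load(f'{n}0.npz');f,D,K,R,t=[d[k] for k in 'fDKRt']
    u,v,P=cloud(D,K,R,t)
    s=(abs(P[:,2]-.032)<.004)&(P[:,0]>.2)&(P[:,0]<.7)&(abs(P[:,1])<.25)
    m=np.zeros(D.shape,np.uint8);m[v[s],u[s]]=255
    m=cv2.morphologyEx(cv2.morphologyEx(m,cv2.MORPH_CLOSE,np.ones((15,15))),cv2.MORPH_OPEN,np.ones((7,7)))
    k=max(cv2.findContours(m,0,2)[0],key=cv2.contourArea)
    W=ray(k[:,0,:],K,R,t,.032); print(n,'deck rect',rect(W[:,:2]))
    near=(P[:,0]>.48)&(P[:,0]<.64)&(P[:,1]>.27)&(P[:,1]<.40)
    hsv=cv2.cvtColor(f,cv2.COLOR_BGR2HSV);om=cv2.inRange(hsv,(5,150,40),(20,255,255))>0
    s=near&om[v,u]&(P[:,2]>.0605); print('handle top',s.sum(),P[s][:,2].mean(),rect(P[s][:,:2]))
    print(' ztop pct',np.percentile(P[near&om[v,u],2],[50,80,95]))
    s=near&om[v,u]&(P[:,2]>.03)&(P[:,2]<.055); q=P[s]; fit=np.polyfit(q[:,0],q[:,1],1);print(' front face ang',np.degrees(np.arctan(fit[0])),'x',np.percentile(q[:,0],[2,98]),'y mid',np.polyval(fit,np.percentile(q[:,0],[2,98])))
    s=near&(~om[v,u])&(P[:,2]>.006)&(P[:,2]<.03)
    print(' foot',s.sum(),rect(P[s][:,:2]),np.percentile(P[s],[2,98],0).round(4))
    tq=cv2.inRange(hsv,(80,120,40),(95,255,255))>0
    s=tq[v,u]&(P[:,0]>.4)&(P[:,0]<.65)&(P[:,1]>.05)&(P[:,1]<.35)&(P[:,2]<.1)
    print(' turq',P[s].min(0).round(3),P[s].max(0).round(3))
E
python3 m2.py
```

```text
scene deck rect (array([483.5, -19.7]), array([151.1, 182.3]), np.float32(94.6))
handle top 232 0.0642851517642872 (array([560. , 333.5]), array([83.2, 25.1]), np.float32(11.3))
 ztop pct [0.04966648 0.0635399  0.06573537]
 front face ang 7.972226527178465 x [0.51946058 0.60078597] y mid [0.31877113 0.33016047]
 foot 376 (array([560.6, 333.3]), array([110.4,  35.7]), np.float32(9.7)) [[0.5051 0.3088 0.0062]
 [0.6137 0.3399 0.021 ]]
 turq [0.486 0.136 0.002] [0.544 0.244 0.067]
side deck rect (array([482.6, -19.7]), array([151.4, 190.8]), np.float32(94.4))
handle top 95 0.06344139241075328 (array([559.9, 330.4]), array([80.4, 19.7]), np.float32(11.5))
 ztop pct [0.0463198  0.06054694 0.06461067]
 front face ang 8.424113205768794 x [0.51959687 0.59851313] y mid [0.3161118  0.32779908]
 foot 170 (array([560.2, 326. ]), array([108.9,  31.8]), np.float32(6.4)) [[0.5049 0.3065 0.0066]
 [0.6133 0.3367 0.0269]]
 turq [ 0.485  0.133 -0.001] [0.56  0.319 0.066]
```

Run:
```python
from h import *
d=np.load('scene0.npz');u,v,P=cloud(d['D'],d['K'],d['R'],d['t'])
for c,r in(((.56,.333),.16),((.483,-.02),.25)):
    s=(np.hypot(P[:,0]-c[0],P[:,1]-c[1])<r)&(P[:,2]>.075)&(P[:,2]<.5);print(c,s.sum(),P[s].min(0) if s.any() else '',P[s].max(0)if s.any() else '')
```

```text
(0.56, 0.333) 0  
(0.483, -0.02) 205 [ 0.6525263 -0.2020183  0.0752036] [ 0.68621733 -0.16470984  0.0934677 ]
```

Call:
{"method": "servo_tool", "body": {
  "motion": [
    [[0, 0, 0], [0, 0, -8.6], -1],
    [[0, 0, 0], [0, 0, -8.6], -1],
    [[0, 0, 0], [0, 0, -8.5], -1],
    [[-0.042, -0.026, 0], [0, 0, 0], -1],
    [[-0.042, -0.026, 0], [0, 0, 0], -1],
    [[-0.042, -0.026, 0], [0, 0, 0], -1],
    [[-0.042, -0.026, 0], [0, 0, 0], -1],
    [[-0.042, -0.026, 0], [0, 0, 0], -1],
    [[-0.042, -0.026, 0], [0, 0, 0], -1],
    [[-0.042, -0.026, 0], [0, 0, 0], -1],
    [[-0.042, -0.026, 0], [0, 0, 0], -1],
    [[-0.042, -0.026, 0], [0, 0, 0], -1]
  ]
}}

```text
t: 1.65
tool_pos: [0.5589, 0.3354, 0.2171]
orientation: [-3.142, -0.001, -2.975]
force: [0.2, 0.8, 0.4]
gripper_width: 0.0883
```

Run:
```python
from h import *
from m2 import rect
f,D,K,R,t=cam('wrist');cv2.imwrite('pics/w1.png',f)
u,v,P=cloud(D,K,R,t)
hsv=cv2.cvtColor(f,cv2.COLOR_BGR2HSV);om=cv2.inRange(hsv,(4,150,40),(20,255,255))>0
s=om[v,u]&(abs(P[:,0]-.56)<.08)&(abs(P[:,1]-.333)<.06)&(P[:,2]>.06)&(P[:,2]<.07);print(s.sum(),P[s].mean(0),rect(P[s][:,:2]))
print(telemetry.get_state()['joints'])
```

```text
scene deck rect (array([483.5, -19.7]), array([151.1, 182.3]), np.float32(94.6))
handle top 232 0.0642851517642872 (array([560. , 333.5]), array([83.2, 25.1]), np.float32(11.3))
 ztop pct [0.04966648 0.0635399  0.06573537]
 front face ang 7.972226527178465 x [0.51946058 0.60078597] y mid [0.31877113 0.33016047]
 foot 376 (array([560.6, 333.3]), array([110.4,  35.7]), np.float32(9.7)) [[0.5051 0.3088 0.0062]
 [0.6137 0.3399 0.021 ]]
 turq [0.486 0.136 0.002] [0.544 0.244 0.067]
side deck rect (array([482.6, -19.7]), array([151.4, 190.8]), np.float32(94.4))
handle top 95 0.06344139241075328 (array([559.9, 330.4]), array([80.4, 19.7]), np.float32(11.5))
 ztop pct [0.0463198  0.06054694 0.06461067]
 front face ang 8.424113205768794 x [0.51959687 0.59851313] y mid [0.3161118  0.32779908]
 foot 170 (array([560.2, 326. ]), array([108.9,  31.8]), np.float32(6.4)) [[0.5049 0.3065 0.0066]
 [0.6133 0.3367 0.0269]]
 turq [ 0.485  0.133 -0.001] [0.56  0.319 0.066]
1544 [0.55841234 0.33464762 0.06451902] (array([560.3, 334.9]), array([81.8, 23.7]), np.float32(11.6))
[ 0.35461066  0.60999173  1.05397652 -0.00152299  1.47757803 -1.37865332]
```

View pics/w1.png

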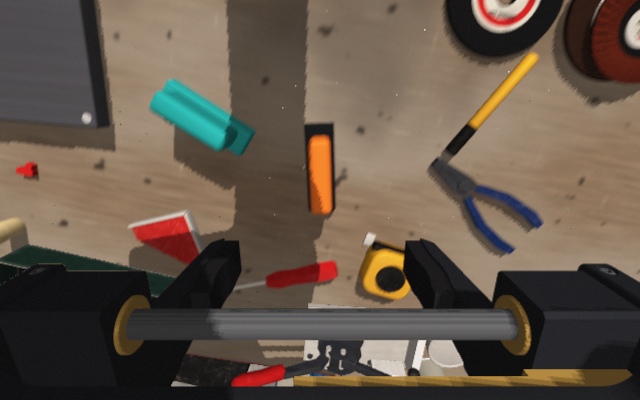

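The wrist view shows the orange rib centred below the gripper at (319,173), with its top at 64.5 mm, which agrees with the other views. Yaw is about 11°. I'll trim the turn, go down and grip.

Call:
{"method": "servo_tool", "body": {
  "motion": [
    [[0, -0.001, 0.04], [0, 0, -1.5], -1],
    [[0, 0, 0.045], [0, 0, 0], -1],
    [[0, 0, 0.045], [0, 0, 0], -1],
    [[0, 0, 0.035], [0, 0, 0], -1],
    [[0, 0, 0.015], [0, 0, 0], -1],
    [[0, 0, 0.009], [0, 0, 0], -1],
    [[0, 0, 0], [0, 0, 0], -1],
    [[0, 0, 0], [0, 0, 0], 1],
    [[0, 0, 0], [0, 0, 0], 1],
    [[0, 0, 0], [0, 0, 0], 1],
    [[0, 0, 0], [0, 0, 0], 1],
    [[0, 0, 0], [0, 0, 0], 1]
  ],
  "force": 35
}}

```text
t: 3.2
tool_pos: [0.5578, 0.3353, 0.0285]
orientation: [3.142, 0.0, -2.949]
force: [-0.5, 0.3, 0.7]
gripper_width: 0.0406
```

Call:
{"method": "servo_tool", "body": {
  "motion": [
    [[0, 0, 0], [0, 0, 0], 1],
    [[0, 0, 0], [0, 0, 0], 1],
    [[0, 0, -0.01], [0, 0, 0], 1],
    [[0, 0, -0.02], [0, 0, 0], 1],
    [[0, 0, -0.03], [0, 0, 0], 1],
    [[0, 0, -0.03], [0, 0, 0], 1],
    [[0, 0, -0.02], [0, 0, 0], 1],
    [[0, 0, 0], [0, 0, 0], 1]
  ]
}}

```text
t: 4.2
tool_pos: [0.5583, 0.3356, 0.1402]
orientation: [3.141, 0.003, -2.949]
force: [-0.5, 0.7, -2.3]
gripper_width: 0.0238
```

Run:
```python
from h import *
f,D,K,R,t=cam('scene');cv2.imwrite('pics/s2.png',f)
f,D,K,R,t=cam('wrist');cv2.imwrite('pics/w2.png',f)
print(telemetry.get_state()['joints'],telemetry.get_state()['force'])
```

```text
[ 3.61553243e-01  6.54457661e-01  1.18378862e+00  2.01852355e-06
  1.30447931e+00 -1.40213779e+00] [-1.1530298   0.40658185 -3.56341377]
```

View pics/s2.png

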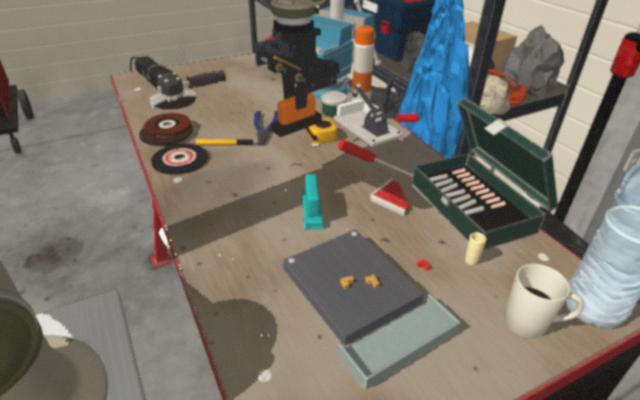

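View pics/w2.png

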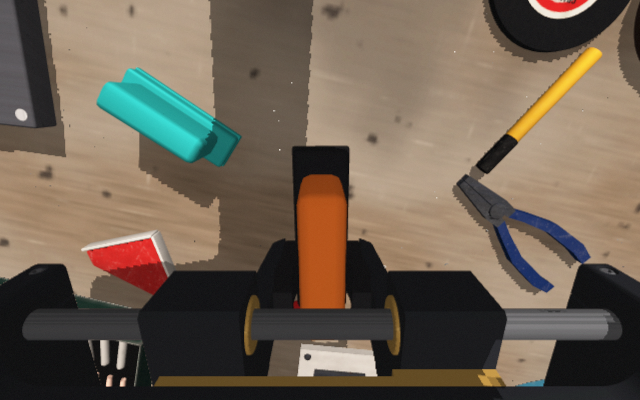

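The grip is good: width 23.8 mm, and the block hangs level and square. I'll carry it over the free end of the deck and turn it to the plate's yaw of about 4.5°.

Call:
{"method": "servo_tool", "body": {
  "motion": [
    [[0, 0, 0], [0, 0, 6.5], 1],
    [[0.005, -0.0142, 0], [0, 0, 0], 1],
    [[0.01, -0.0284, 0], [0, 0, 0], 1],
    [[0.0126, -0.0358, 0], [0, 0, 0], 1],
    [[0.0126, -0.0358, 0], [0, 0, 0], 1],
    [[0.0126, -0.0358, 0], [0, 0, 0], 1],
    [[0.0126, -0.0358, 0], [0, 0, 0], 1],
    [[0.0126, -0.0358, 0], [0, 0, 0], 1],
    [[0.0126, -0.0358, 0], [0, 0, 0], 1],
    [[0.01, -0.0286, 0], [0, 0, 0], 1],
    [[0, 0, 0.02], [0, 0, 0], 1],
    [[0, 0, 0], [0, 0, 0], 1]
  ]
}}

```text
t: 5.8
tool_pos: [0.479, 0.0422, 0.1169]
orientation: [3.141, -0.004, -3.063]
force: [0.3, -1.1, -1.8]
gripper_width: 0.0238
```

Run:
```python
from h import *
s=telemetry.get_state();print(s['tool_pos'],s['orientation'],s['force'])
f,D,K,R,t=cam('scene');cv2.imwrite('pics/s3.png',f)
f,D,K,R,t=cam('wrist');cv2.imwrite('pics/w3.png',f)
u,v,P=cloud(D,K,R,t)
q=(abs(P[:,2]-.032)<.004)&(P[:,0]>.2)&(P[:,0]<.7)&(P[:,1]>-.3)&(P[:,1]<.3);m=np.zeros(D.shape,np.uint8);m[v[q],u[q]]=255
m=cv2.morphologyEx(m,cv2.MORPH_OPEN,np.ones((5,5)));cv2.imwrite('pics/w3m.png',m)
print(P[q].mean(0))
hsv=cv2.cvtColor(f,cv2.COLOR_BGR2HSV);b=cv2.inRange(hsv,(14,110,70),(32,255,255))
n,l,st,c=cv2.connectedComponentsWithStats(b)
for i in range(1,n):
    if st[i,4]>30: print(c[i],st[i],ray(c[i],K,R,t,.037))
```

```text
[0.47900284 0.04217335 0.11685403] [ 3.1406085  -0.00392393 -3.06267019] [ 0.33156654 -1.14350783 -1.81125508]
[ 0.47404283 -0.03519561  0.03225053]
[236.81060606 178.85858586] [225 168  23  27 396] [[ 0.47011664 -0.02968136  0.037     ]]
[322.40401245 246.05672778] [ 302  194   41  114 2891] [[0.52700024 0.04713126 0.037     ]]
[217.63116883 218.48831169] [203 207  28  22 385] [[ 0.50747785 -0.04667396  0.037     ]]
[249.63409563 325.53014553] [244 295  15  60 481] [[ 0.62021484 -0.01793006  0.037     ]]
[393.94594595 325.70945946] [385 296  16  59 444] [[0.60918938 0.1252446  0.037     ]]
[349.14823474 379.14402619] [ 154  369  352   18 4277] [[0.681873   0.08826394 0.037     ]]
```

View pics/s3.png

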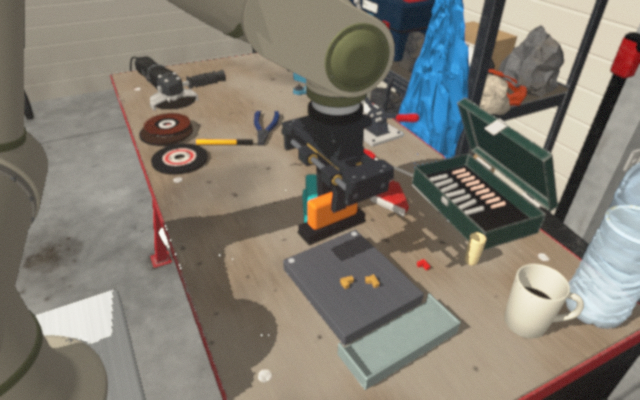

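View pics/w3.png

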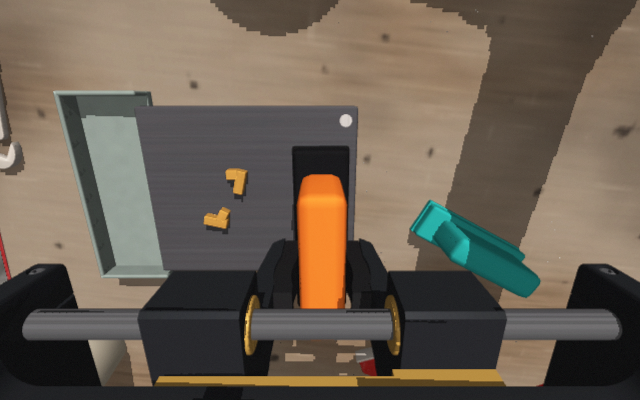

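The chips at (237,179) and (218,218) come out at the same positions as before. The foot is parallel to the plate and over its free end. Lowering gently.

Call:
{"method": "servo_tool", "body": {
  "motion": [
    [[0, 0, 0.02], [0, 0, 0], 1],
    [[0, 0, 0.02], [0, 0, 0], 1],
    [[0, 0, 0.01], [0, 0, 0], 1],
    [[0, 0, 0.003], [0, 0, 0], 1],
    [[0, 0, 0.002], [0, 0, 0], 1],
    [[0, 0, 0], [0, 0, 0], 1],
    [[0, 0, 0], [0, 0, 0], 1]
  ]
}}

```text
t: 6.78
tool_pos: [0.4804, 0.0422, 0.0638]
orientation: [-3.141, 0.001, -3.062]
force: [0.3, 1.6, -1.5]
gripper_width: 0.0238
```

Call:
{"method": "servo_tool", "body": {
  "motion": [
    [[0, 0, 0.0008], [0, 0, 0], 1],
    [[0, 0, 0], [0, 0, 0], 1]
  ]
}}

```text
t: 7.02
tool_pos: [0.4802, 0.0422, 0.0626]
orientation: [-3.142, -0.0, -3.062]
force: [-0.0, -0.4, -1.4]
gripper_width: 0.0237
```

Call:
{"method": "servo_tool", "body": {
  "motion": [
    [[0, 0, 0.001], [0, 0, 0], 1],
    [[0, 0, 0.0005], [0, 0, 0], 1],
    [[0, 0, 0], [0, 0, 0], 1]
  ]
}}

```text
t: 7.4
tool_pos: [0.4802, 0.0422, 0.0611]
orientation: [3.142, -0.0, -3.062]
force: [0.1, 0.0, -1.0]
gripper_width: 0.0238
```

Call:
{"method": "servo_tool", "body": {
  "motion": [
    [[0, 0, 0.0007], [0, 0, 0], 1],
    [[0, 0, 0], [0, 0, 0], 1]
  ]
}}

```text
t: 7.65
tool_pos: [0.4802, 0.0422, 0.0604]
orientation: [3.142, -0.0, -3.062]
force: [-0.0, -0.2, -2.5]
gripper_width: 0.0237
```

Call:
{"method": "servo_tool", "body": {
  "motion": [
    [[0, -0.006, 0.0003], [0, 0, 0], 1],
    [[0, -0.011, 0], [0, 0, 0], 1],
    [[0, -0.011, 0], [0, 0, 0], 1],
    [[0, -0.011, 0], [0, 0, 0], 1],
    [[0, -0.011, 0], [0, 0, 0], 1],
    [[0, -0.011, 0], [0, 0, 0], 1],
    [[0, -0.011, 0], [0, 0, 0], 1],
    [[0, -0.011, 0], [0, 0, 0], 1],
    [[0, -0.01, 0], [0, 0, 0], 1],
    [[0, -0.004, 0], [0, 0, 0], 1],
    [[0, 0, 0], [0, 0, 0], 1]
  ]
}}

```text
t: 9.02
tool_pos: [0.488, -0.0552, 0.0603]
orientation: [-3.141, 0.0, -3.062]
force: [-0.2, 0.9, 5.1]
gripper_width: 0.024
```

Run:
```python
from h import *
s=telemetry.get_state();print(s['tool_pos'],s['orientation'],s['force'])
f,D,K,R,t=cam('wrist');cv2.imwrite('pics/w4.png',f)
```

```text
[ 0.48803334 -0.05522859  0.06028017] [-3.14093756e+00  2.30682321e-04 -3.06227894e+00] [-0.17577961  0.93420934  5.07216191]
```

View pics/w4.png

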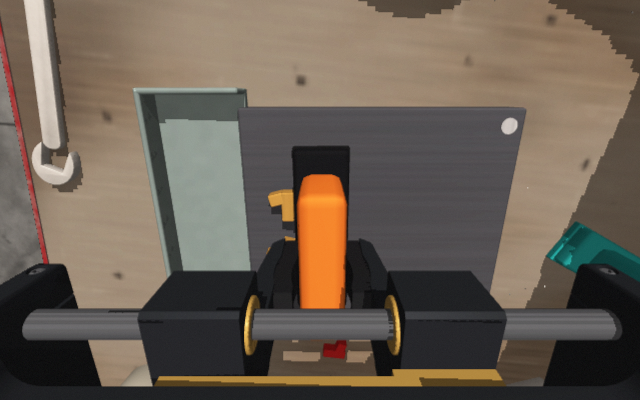

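The scraper is on the deck (about 5 N up) and pushing both chips; chip_1 is at (280,203), ahead of the foot. I'll go on slowly over the edge.

Call:
{"method": "servo_tool", "body": {
  "motion": [
    [[0, -0.004, 0], [0, 0, 0], 1],
    [[0, -0.006, 0], [0, 0, 0], 1],
    [[0, -0.006, 0], [0, 0, 0], 1],
    [[0, -0.006, 0], [0, 0, 0], 1],
    [[0, -0.006, 0], [0, 0, 0], 1],
    [[0, -0.006, 0], [0, 0, 0], 1],
    [[0, -0.006, 0], [0, 0, 0], 1],
    [[0, -0.006, 0], [0, 0, 0], 1],
    [[0, -0.003, 0], [0, 0, 0], 1],
    [[0, 0, 0], [0, 0, 0], 1],
    [[0, 0, 0], [0, 0, 0], 1]
  ]
}}

```text
t: 10.45
tool_pos: [0.4918, -0.1038, 0.0603]
orientation: [-3.141, 0.0, -3.062]
force: [-0.9, 2.0, 5.2]
gripper_width: 0.0235
```

```bash
cat > chk.py <<'E'
from h import *
import sys
s=telemetry.get_state();print(s['tool_pos'],s['force'])
for n in ['scene','side','wrist']:
    f,D,K,R,t=cam(n);cv2.imwrite(f'pics/{n}{sys.argv[1]}.png',f)
    hsv=cv2.cvtColor(f,cv2.COLOR_BGR2HSV);b=cv2.inRange(hsv,(14,110,50),(32,255,255))
    nn,l,st,c=cv2.connectedComponentsWithStats(b);u,v,P=cloud(D,K,R,t)
    for i in range(1,nn):
        p=P[l[v,u]==i]
        if st[i,4]>5 and len(p):
            m=np.median(p,0)
            if m[2]<.06 and m[1]<.1 and .3<m[0]<.65:
                d=m[:2]-[.483,-.0197];a=np.radians(4.5)
                print(n,c[i].round(),st[i,4],'z',m[2].round(4),'plate xy',(np.cos(a)*d[0]+np.sin(a)*d[1]).round(3),(-np.sin(a)*d[0]+np.cos(a)*d[1]).round(3))
E
python3 chk.py 5
```

```text
[ 0.49180539 -0.10381215  0.06025642] [-0.86725722  2.02386631  5.22212492]
scene [386. 328.] 98 z 0.019 plate xy -0.008 -0.1
scene [403. 329.] 116 z 0.0164 plate xy 0.015 -0.113
side [351. 290.] 104 z 0.0179 plate xy -0.009 -0.102
side [367. 293.] 92 z 0.0155 plate xy 0.014 -0.116
wrist [294. 212.] 9 z 0.0488 plate xy -0.009 -0.102
wrist [284. 228.] 421 z 0.0172 plate xy 0.015 -0.112
```

View pics/wrist5.png

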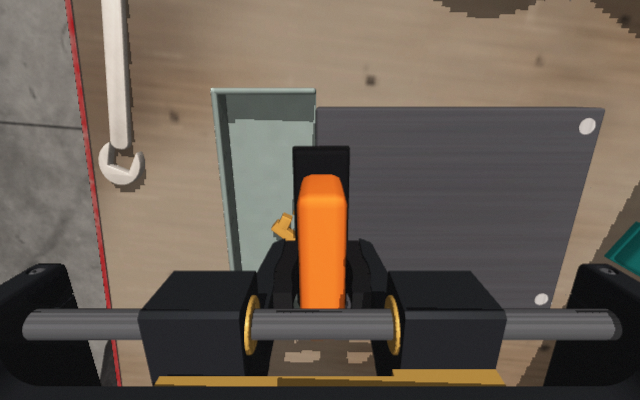

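View pics/scene5.png

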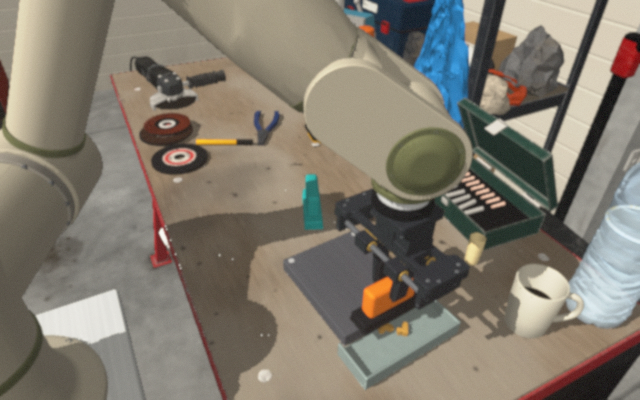

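Both chips lie in the gutter at plate coordinates about (-8,-100) and (15,-113), with tops at z ≈ 17–19 mm. Two views agree. I'll lift straight up and carry the scraper back to its old spot.

Call:
{"method": "servo_tool", "body": {
  "motion": [
    [[0, 0, -0.005], [0, 0, 0], 1],
    [[0, 0, -0.015], [0, 0, 0], 1],
    [[0, 0, -0.025], [0, 0, 0], 1],
    [[0, 0, -0.025], [0, 0, 0], 1],
    [[0, 0, -0.01], [0, 0, 0], 1],
    [[-0.004, 0.017, 0], [0, 0, 0], 1],
    [[-0.008, 0.034, 0], [0, 0, 0], 1],
    [[-0.0085, 0.036, 0], [0, 0, 0], 1],
    [[-0.0085, 0.036, 0], [0, 0, 0], 1],
    [[-0.0085, 0.036, 0], [0, 0, 0], 1],
    [[-0.0085, 0.036, 0], [0, 0, 0], 1],
    [[-0.0085, 0.036, 0], [0, 0, 0], 1]
  ]
}}

```text
t: 12.1
tool_pos: [0.527, 0.1335, 0.139]
orientation: [3.141, -0.002, -3.062]
force: [0.2, -0.7, -1.9]
gripper_width: 0.0237
```

Call:
{"method": "servo_tool", "body": {
  "motion": [
    [[-0.0085, 0.036, 0], [0, 0, 0], 1],
    [[-0.0085, 0.036, 0], [0, 0, 0], 1],
    [[-0.0085, 0.036, 0], [0, 0, 0], 1],
    [[-0.0085, 0.036, 0], [0, 0, 0], 1],
    [[-0.008, 0.034, 0], [0, 0, 0], 1],
    [[-0.004, 0.022, 0], [0, 0, 0], 1],
    [[0, 0, 0], [0, 0, 0], 1],
    [[0, 0, 0], [0, 0, 0], 1]
  ]
}}

```text
t: 13.1
tool_pos: [0.5571, 0.3341, 0.1393]
orientation: [-3.141, -0.002, -3.062]
force: [-0.5, -1.4, -2.6]
gripper_width: 0.0237
```

```bash
python3 chk.py 6
```

```text
[0.55713103 0.33405822 0.1392832 ] [-0.49274382 -1.44651983 -2.62873604]
scene [384. 327.] 124 z 0.0186 plate xy -0.008 -0.099
scene [403. 329.] 106 z 0.0163 plate xy 0.015 -0.113
side [351. 290.] 110 z 0.0178 plate xy -0.009 -0.102
side [367. 294.] 83 z 0.0159 plate xy 0.013 -0.116
```

View pics/scene6.png

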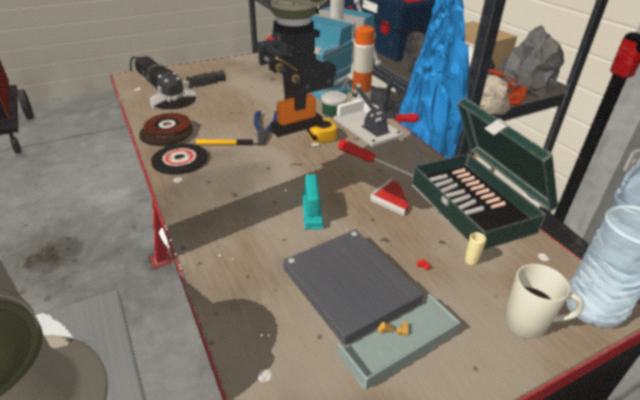

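View pics/wrist6.png

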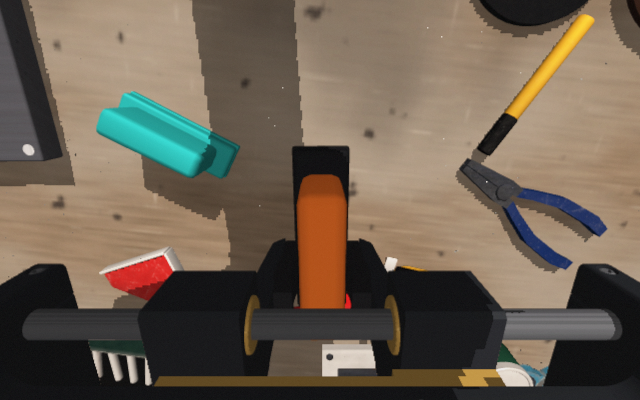

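The deck is clear and both chips are in the gutter at (384,327) and (403,329). The spot below the scraper is free, so I'll set it down.

Call:
{"method": "servo_tool", "body": {
  "motion": [
    [[0, 0, 0.02], [0, 0, 0], 1],
    [[0, 0, 0.03], [0, 0, 0], 1],
    [[0, 0, 0.03], [0, 0, 0], 1],
    [[0, 0, 0.018], [0, 0, 0], 1],
    [[0, 0, 0.008], [0, 0, 0], 1],
    [[0, 0, 0.003], [0, 0, 0], 1],
    [[0, 0, 0.0012], [0, 0, 0], 1],
    [[0, 0, 0], [0, 0, 0], 1],
    [[0, 0, 0], [0, 0, 0], 1]
  ]
}}

```text
t: 14.38
tool_pos: [0.5579, 0.3344, 0.0304]
orientation: [3.141, 0.001, -3.062]
force: [-0.4, -0.4, -1.8]
gripper_width: 0.0241
```

Call:
{"method": "servo_tool", "body": {
  "motion": [
    [[0, 0, 0.001], [0, 0, 0], 1],
    [[0, 0, 0.0008], [0, 0, 0], 1],
    [[0, 0, 0.0004], [0, 0, 0], 1],
    [[0, 0, 0], [0, 0, 0], 1]
  ]
}}

```text
t: 14.88
tool_pos: [0.5578, 0.3343, 0.0283]
orientation: [3.142, 0.0, -3.062]
force: [-3.6, -2.3, 6.0]
gripper_width: 0.0237
```

Contact (6 N). Opening and going up.

Call:
{"method": "servo_tool", "body": {
  "motion": [
    [[0, 0, 0], [0, 0, 0], 0],
    [[0, 0, 0], [0, 0, 0], -0.2],
    [[0, 0, 0], [0, 0, 0], -0.6],
    [[0, 0, 0], [0, 0, 0], -1],
    [[0, 0, 0], [0, 0, 0], -1],
    [[0, 0, 0], [0, 0, 0], -1],
    [[0, 0, -0.02], [0, 0, 0], -1],
    [[0, 0, -0.04], [0, 0, 0], -1],
    [[0, 0, -0.05], [0, 0, 0], -1],
    [[0, 0, -0.05], [0, 0, 0], -1],
    [[0, 0, -0.02], [0, 0, 0], -1],
    [[0, 0, 0], [0, 0, 0], -1]
  ]
}}

```text
t: 16.38
tool_pos: [0.5582, 0.3345, 0.2104]
orientation: [3.14, 0.004, -3.062]
force: [0.3, -0.6, -1.0]
gripper_width: 0.0879
```

```bash
python3 chk.py 7
python3 - <<'E'
from h import *
for n in ['scene','wrist']:
    f,D,K,R,t=cam(n);u,v,P=cloud(D,K,R,t)
    om=cv2.inRange(cv2.cvtColor(f,cv2.COLOR_BGR2HSV),(4,150,40),(20,255,255))>0
    q=om[v,u]&(abs(P[:,0]-.56)<.08)&(abs(P[:,1]-.333)<.06)
    print(n,P[q&(P[:,2]>.06)].mean(0),np.percentile(P[q,2],97))
    p=P[q&(P[:,2]>.061)&(P[:,2]<.07)];print('top tilt slopes',np.linalg.lstsq(np.c_[p[:,:2],np.ones(len(p))],p[:,2],rcond=None)[0][:2])
E
```

```text
[0.55823342 0.33454031 0.21043148] [ 0.34335069 -0.62853409 -0.96656687]
scene [384. 327.] 124 z 0.0189 plate xy -0.008 -0.099
scene [403. 329.] 106 z 0.0166 plate xy 0.015 -0.114
side [351. 290.] 109 z 0.0173 plate xy -0.009 -0.101
side [368. 294.] 84 z 0.016 plate xy 0.013 -0.117
scene [0.55770124 0.33030065 0.06407478] 0.06624740928422881
top tilt slopes [-0.00289657  0.0848725 ]
wrist [0.54160469 0.3467673  0.25364524] 0.3209606718865244
top tilt slopes [0.00275594 0.00198266]
```

View pics/scene7.png

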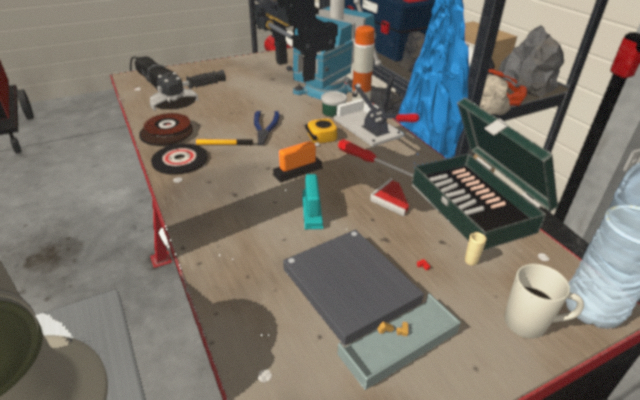

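The scraper stands upright on the bench at (297,158). Its top is at about 65 mm and level in the wrist view, and the gripper is clear of it.

```bash
python3 -c "
from plant import workorder;print(workorder.job_done())"
```

```text
the job is handed in; nothing more can be done
None
```

I wiped both brass chips into the gutter in one straight pass and stood the scraper back on the bench, then handed the job in at about 16.5 s. No verdict is reported, so these are my own last checks.

- **Chips:** scene and side views agree within about 4 mm. In the plate's frame they lie at about (-8, -100) mm and (14, -115) mm, tops at z ≈ 16–19 mm. They had not moved between the wipe and hand-in, and the fingers stayed behind the foot and above the chips.
- **Scraper:** it stands close to its original spot, about (0.56, 0.33) m. I set it down to a 6 N contact before opening the gripper. Its top is at about 65 mm, which matches the stated height.
- **Robot:** the open gripper is well above the scraper, with the TCP at 0.21 m. The turquoise scraper and the red chip stayed where they were.

**One disagreement:** fitting the handle's top from the scene camera gave a slope of about 5°. The wrist view from above gave 0.2°. I put the scene figure down to rounded-edge and front-face points in that fit; either value is inside the 10° limit.

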